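# Hang the keyhole tool holder on the free stud

### The arm

A 6-joint arm with a two-finger parallel gripper is mounted at the origin on a cart in front of the work surface, level with it; the furniture and walls round the work are solid. World frame = base frame: x ahead of the robot, y to its left, z up, the work surface at z = 0. Lengths are in m, angles in rad, forces in N, time in s.
With the tool pointing down it reaches from about 0.325 to 0.9 m from the base axis. Payload 6.1 kg.
Tool frame: the origin (TCP) lies midway between the tips of the shut fingers; the grasp point (between the pads) lies 19 mm behind it; z points along the fingers, y is the line along which they close (so a half turn about z gives the same grasp; the last joint's range is limited). The gripper opens to 85 mm and grips with 20 to 120 N. Pads are 22 mm wide; open, the fingers measure 114 mm over their backs; the gripper's body (76 mm by 85 mm) begins 54 mm behind the grasp point. The pads swing forward as they close: fully open they stand 13 mm farther back than shut.
Start: joints at [1.019, 0.22, 1.526, -0, 1.395, -0.126], TCP at [0.258, 0.569, 0.231] pointing down, gripper open.
Joint ranges: [-2.98, 2.98], [-0.91, 2.08], [0.09, 2.57], [-1.24, 4.39], [0.2, 2.65], [-2.68, 2.68]. Speed limits (rad/s): [2.57, 2.57, 3.01, 3.14, 3.14, 3.14].

### API

Orientations are given as [roll, pitch, yaw] about the fixed x, y, z axes, in that order (R = Rz(yaw) Ry(pitch) Rx(roll)).
In Python, from plant import movep, move_l, set_joints, gripper_to, hold, inverse_kinematics, observe, get_image, get_calibration, Unreachable, job_done gives the robot as it stands. Calls block until the motion is done:
- movep(position, orientation): joint-space move of the TCP to a pose.
- move_l(position, feed=0.15, rotation=None, max_force=None): straight line of the TCP; rotation=None keeps the orientation; feed is the mean speed in m/s. With max_force (N) it stops when the force on the tool has changed by that much, and returns True; else False.
- set_joints(angles): joint-space move.
- gripper_to(opening, f_grip=None): finger opening in m; f_grip is the grip in N (None keeps the last); returns when the fingers have stopped.
- hold(seconds).
- inverse_kinematics(position, orientation): joint angles nearest the present ones, or None.
- observe(): the state.
- get_image(name): name is "side" or "top" or "wrist"; returns (picture, depth): 480x640x3 uint8, red, green, blue; 480x640 float32, m along the optical axis (not along the pixel's ray), 0 where there is no reading.
- get_calibration(name): a dict with "intrinsics" (3x3 intrinsics, pixels), "world_from_camera" (4x4, takes a point from camera to world coordinates). Camera axes: x right, y down, z forward; pixel columns grow to the right and rows downward; lengths in m; the calibration is good to about 2 mm. The wrist camera is an equidistant fisheye: a pixel r from the principal point sees the ray r / f radians off the axis. A picture is of the moment at which its call begins: read the wrist's pose just before it. get_calibration takes no time and is no camera call; for the wrist camera it gives the pose at the moment of the call.
A pose or a line that the arm cannot do raises Unreachable and nothing moves.
- job_done(): hands the job in; it is judged then, once.
The state is a dict: "time_s": time; "q": joint angles; "joint_velocities": joint speeds; "joint_torque": joint torques, N m; "eef_pos": TCP position; "tcp_rot": TCP orientation; "ft_force": force on the tool from outside, world axes, zero at the start; "torque": the same for the moment, N m; "opening": finger opening in m; "grasp_force": force on a finger pad.
Only numpy, scipy, OpenCV 4.12 (cv2) and the standard library are available. Lean on these libraries where they do the work, as an engineer would, in place of code of your own. Each camera call takes 0.05 s, during which the arm holds its last target. There are 200 camera calls.

### The job

Lift the loose aluminium tool holder out of its storage bay and stand it upright on the bench to change your grip. Once it stands by itself, take it again and hang it on the post whose stud is still free: pass the keyhole over the stud's head, push the back plate against the post and slide the holder fully down so that the slot locks behind the head. Leave it hanging there, and do not push the tin, the calliper or the little movement vice about.

Things in the scene. Friction and masses are not known exactly. Their poses are not given: they have to be found in the camera images.
- holder_mid (a point): Centre of the back plate of the loose aluminium L-shaped tool holder (58 mm wide in y, 110 high, 50 deep, about 0.22 kg), 55 mm above its underside, 4 mm in front of its back face. Axes: z up as it stands or hangs, x from front to back, y across. The plate is 8 mm thick; its top edge can be pinched front to back. It starts upright in the bay, front to the robot.
- holder: The same holder; origin at the foot of its back face, mid-width. Side flanges 3 mm thick (58 mm over both, 52 mm between) reach 24 mm forward of the back face (49 mm in the lowest 22 mm) and end 10 mm below the plate's top. A 5 mm thick foot shelf with two round tool holes reaches 50 mm forward of the back face; the holder stands by itself on its underside.
- keyhole_entry (a point): Centre of the entry hole of the holder's keyhole, on the back face, 71 mm above the underside. The hole goes through the plate, is eight-sided and 20 mm across.
- keyhole_seat (a point): Where the stud's axis lies in the holder when locked, on the back face, 87 mm above the underside, 16 mm above the entry centre. The slot, 9 mm wide, runs straight up from the entry hole and ends 90 mm above the underside.
- stud_bare (a point): Root of the free brass stud on its axis, at the front face of its fixed post, 165 mm above the bench. x points into the post, z up; the stud points to -x: shank 6 mm in diameter and 11 mm long, then a head 14 mm in diameter, 4 mm thick (its front 15 mm from the face). Locked, the holder's underside is 78 mm above the bench, its back at the post face with up to 3 mm play.
- post_bare: The post with the free stud: dark steel upright 40 mm wide, 14 mm thick behind its front face, 195 mm high, on a base 110 x 110 x 10 mm that reaches 43 mm in front of the face. Origin on the bench below the stud's root; axes as stud_bare. The posts stand some 20 cm apart, left and right, may change places, and each is turned a little.
- stud_used (a point): The same point of the other, equal post. It already carries an equal tool holder, fixed there, with the stud's head showing in front of its slot.
- bay_floor (a point): Floor of the fixed grey storage bay, 4 mm above the bench, below the stored holder's back face; x front to back. Cheeks 63 mm apart inside, 113 mm high, cover the holder's sides from 47 mm before to 15 mm behind this point. A lip 12 mm high crosses the front (64 mm before), a bar 26 mm high the rear, so the holder goes out upwards. Before and behind the plate's upper half it is open.
- tin_mid (a point): Centre, half-way up, of a small round brass-coloured parts tin, 36 mm across, 20 mm high, nearer the robot than the posts. Leave it alone.
- calliper_mid (a point): Origin of the calliper lying at the left, 7 mm above the bench; 50 x 150 x 14 mm. Leave it alone.
- vice_mid (a point): Origin of the small brass movement vice lying right of the posts, 8 mm above the bench; 30 x 60 x 16 mm. Leave it alone.

How it is judged:
By the outcome, as a careful person would: the job done as asked, in the order asked, and still so for the second after the job is handed in, with the robot touching nothing.
It also fails if it takes over 59 s, if anything falls off the work surface, if the arm or the gripper's body presses on something with over 40 N, if the wrist force passes 120 N, or if a joint passes its speed limit or range.

## Working session

There is one attempt and no reset: what is moved stays moved. The work goes in short steps, each a Python script; the robot and the scene stay as the last script left them, time stands still between calls to the robot, and variables do not carry over. Pictures are saved under pics/ and viewed, at most 10 in all, crops included, and the job is handed in when it is done.

```bash
ls; mkdir -p pics; python3 - <<'E'
from plant import *
import cv2,numpy as np
for n in ("side","top"):
    im,d=get_image(n); c=get_calibration(n)
    cv2.imwrite(f"pics/{n}0.png",im[:,:,::-1]); np.savez(f"{n}0.npz",im=im,d=d,K=c["intrinsics"],T=c["world_from_camera"])
    print(n,c["intrinsics"],c["world_from_camera"])
print(observe())
E
```

```text
pics
side [[533.63495514   0.         322.59192232]
 [  0.         533.63495514 239.37807748]
 [  0.           0.           1.        ]] [[ 0.9961236  -0.05610805  0.06774696  0.42868558]
 [-0.08541315 -0.43280124  0.89743394 -0.9079247 ]
 [-0.0210323  -0.89974161 -0.4359159   0.57012256]
 [ 0.          0.          0.          1.        ]]
top [[562.30379672   0.         322.8698548 ]
 [  0.         562.30379672 238.12490972]
 [  0.           0.           1.        ]] [[-0.01538153 -0.9752985   0.22035483  0.2708287 ]
 [-0.99986515  0.01627101  0.00222204  0.02717287]
 [-0.00575255 -0.22029094 -0.97541725  1.24618052]
 [ 0.          0.          0.          1.        ]]
{'time_s': 0.1, 'q': array([ 1.01890207e+00,  2.21119287e-01,  1.52749016e+00,  1.26646839e-05,
        1.39470285e+00, -1.26067107e-01]), 'joint_velocities': array([ 0.00024929, -0.00238396, -0.00323702,  0.00053562,  0.00126315,
       -0.00153301]), 'joint_torque': array([ 1.92423374e-05, -4.98246074e+01, -3.90544260e+01, -1.49726943e-04,
        5.71040116e-03, -7.01497902e-05]), 'eef_pos': array([0.25786773, 0.56873229, 0.23032943]), 'tcp_rot': array([-3.13988823e+00, -2.28582572e-04,  2.71576308e+00]), 'ft_force': array([ 0.85382603, -0.91165134, -0.30059028]), 'torque': array([ 0.03334557, -0.00712991, -0.01855946]), 'grasp_force': 0.0, 'opening': 0.08544740289950933}
```

View pics/side0.png

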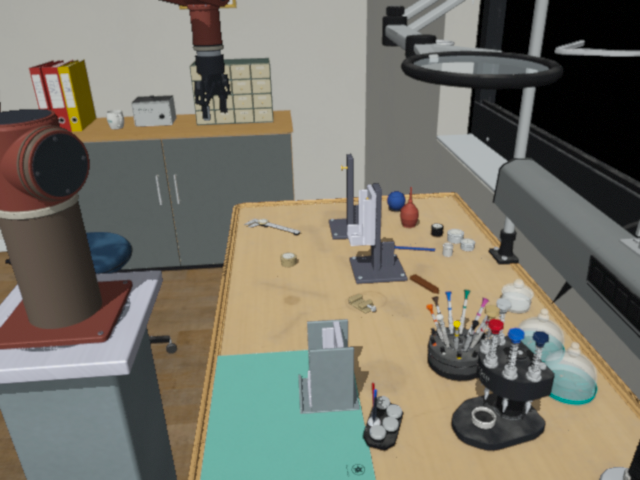

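View pics/top0.png

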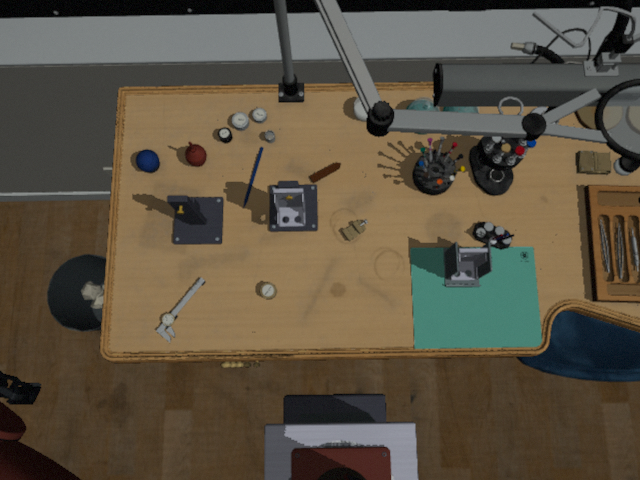

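The side view shows the bare post as the left, far one, with its stud at about (344,168). The used post is at (375,230) and the bay at (330,365). In the top view the bare base is at (198,220), the used base at (292,207), the bay at (467,265), the tin at (267,290) and the vice at (352,229). Next I'll measure from the top depth image.

```bash
cat > h.py <<'E'
import numpy as np,cv2
def cloud(f):
    z=np.load(f); d=z["d"];K=z["K"];T=z["T"]
    v,u=np.mgrid[:480,:640]
    P=np.stack([(u-K[0,2])/K[0,0]*d,(v-K[1,2])/K[1,1]*d,d],-1)@T[:3,:3].T+T[:3,3]
    P[d<=0]=np.nan
    return z["im"],P,K,T
def rect(Q):
    (c,s,a)=cv2.minAreaRect((Q*1000).astype(np.float32)); return np.round(c,1),np.round(s,1),round(a,1)
E
python3 - <<'E'
from h import *
im,P,K,T=cloud("top0.npz")
def reg(u0,u1,v0,v1): 
    p=P[v0:v1,u0:u1].reshape(-1,3); c=im[v0:v1,u0:u1].reshape(-1,3).astype(int); return p,c
p,c=reg(300,420,300,340); print("bench z",np.nanmedian(p[:,2]),np.nanstd(p[:,2]))
for n,r in (("bare",(155,235,180,255)),("used",(255,330,165,240))):
    p,c=reg(*r); dark=c.max(1)<110
    m=dark&(p[:,2]>.004)&(p[:,2]<.018); print(n,"base",m.sum(),rect(p[m][:,:2]),np.median(p[m,2]))
    m=(p[:,2]>.185)&(p[:,2]<.21); print(n,"top",m.sum(),rect(p[m][:,:2]) if m.sum()>5 else 0, np.median(p[m,2]))
    m=(p[:,2]>.155)&(p[:,2]<.18)&(c[:,0]-c[:,2]>40); print("stud",m.sum(),p[m].mean(0))
p,c=reg(430,510,225,300)
for lo,hi in((.1,.125),(.02,.03),(.008,.016),(.005,.009)):
    m=(p[:,2]>lo)&(p[:,2]<hi); print("bay",lo,m.sum(),rect(p[m][:,:2]),np.median(p[m,2]))
m=(p[:,2]>.1)&(p[:,2]<.125)
# ascii map of top region
q=p[m]; x0,y0=q[:,:2].min(0); print(x0,y0)
g=np.zeros((48,48),int); 
for x,y,z in q: g[min(47,int((x-x0)/.002)),min(47,int((y-y0)/.002))]+=1
print("\n".join("".join("#" if a else "." for a in r[::-1]) for r in g[::-1] if r.any()))
big=cv2.resize(im[225:300,430:520],None,fx=6,fy=6,interpolation=cv2.INTER_CUBIC); b2=cv2.resize(im[185:255,150:240],None,fx=6,fy=6,interpolation=cv2.INTER_CUBIC)
h=min(len(big),len(b2)); cv2.imwrite("pics/c1.png",cv2.resize(np.hstack([big[:h],b2[:h]]),(800,int(h*800/1080)))[:,:,::-1])
E
```

```text
bench z 0.00044069683776382096 0.0025437608930487256
bare base 1696 (array([601. , 311.7]), array([135.8, 185.9]), 13.0) 0.01045026263255766
bare top 167 (array([591., 313.]), array([39.5, 13.9]), 89.7) 0.19504580752874756
stud 35 [0.57736882 0.31272029 0.16887821]
used base 1303 (array([646.5, 101.5]), array([172.3, 158.9]), 88.2) 0.009938795140869372
used top 274 (array([613.2,  97.8]), array([23.3, 57.3]), 0.1) 0.1916311940955202
stud 15 [0.59880811 0.09657936 0.16999378]
bay 0.1 401 (array([ 483.3, -276.3]), array([74.2, 62. ]), 89.4) 0.11160069078910562
bay 0.02 298 (array([ 504.7, -308.3]), array([ 87.7, 170.2]), 34.4) 0.023288133072537187
bay 0.008 590 (array([ 491.2, -297.8]), array([174.3, 171. ]), 86.6) 0.010474692905803162
bay 0.005 698 (array([ 492. , -298.2]), array([184.4, 168.6]), 88.9) 0.0064543629641447
0.45193815100016543 -0.31357589633385546
............##................................#.
...........##................................###
...........##................................###
...........###...............................##.
...........##..................
[... 640 characters left out ...]
........##.###
...........###.##.........................##.#.#
...........###.............................####.
..........##.#.##.........................#..##.
..........##.................................##.
...........##................................##.
...........##................................###
...........#................................####
...........##...............................####
...........#................................####
...........##................................###
...........###...............................###
...........##...............................####
............##..............................###.
...........##................................###
```

View pics/c1.png

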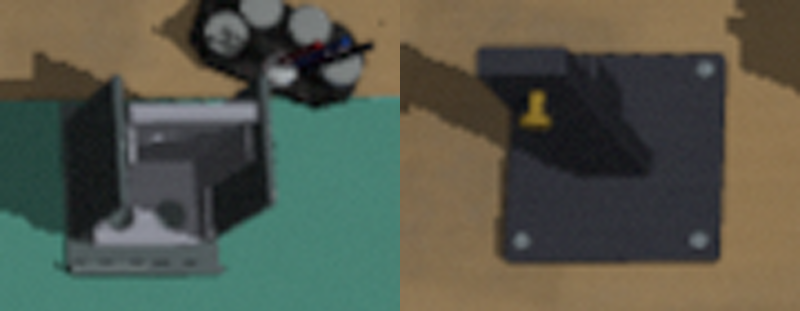

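The right half of the crop shows the bare stud, pointing toward the robot and turned slightly. The left half shows the holder between the bay cheeks. Next come yaw fits, obstacle positions and reach checks.

```bash
cat >> h.py <<'E'
def toplane(uv,K,T,z):
    uv=np.asarray(uv,float).reshape(-1,2)
    r=np.c_[(uv-[K[0,2],K[1,2]])/[K[0,0],K[1,1]],np.ones(len(uv))]@T[:3,:3].T
    return T[:3,3]+r*((z-T[2,3])/r[:,2])[:,None]
E
python3 - <<'E'
from h import *
from plant import *
im,P,K,T=cloud("top0.npz")
i=im.astype(int)
def big(mask,z):
    n,l,s,_=cv2.connectedComponentsWithStats(mask.astype(np.uint8)); k=1+np.argmax(s[1:,4])
    ct=max(cv2.findContours((l==k).astype(np.uint8),0,1)[0],key=len)
    return rect(toplane(ct.reshape(-1,2),K,T,z)[:,:2]),s[k]
for n,(u0,u1,v0,v1) in (("bare",(155,235,180,255)),("used",(255,330,165,240))):
    m=np.zeros((480,640),bool); s=np.s_[v0:v1,u0:u1]
    m[s]=(i[s].max(-1)<110)&(i[s][...,2]>=i[s][...,0]+2)&(P[s][...,2]<.02); print(n,big(m,.01))
p=P[180:200,155:235].reshape(-1,3)
def line(Q,ax):   # fit along axis ax
    a=np.polyfit(Q[:,ax],Q[:,1-ax],1); return np.round([np.degrees(np.arctan(a[0])),*(Q.mean(0)*1000)],2)
Q=P[225:300,430:510].reshape(-1,3); Q=Q[(Q[:,2]>.1)&(Q[:,2]<.125)]
print("L",line(Q[Q[:,1]>-.247],0),"R",line(Q[Q[:,1]<-.306],0))
m=(Q[:,0]>.486)&(Q[:,0]<.506)&(abs(Q[:,1]+.2763)<.027); print("plate",line(Q[m],1),np.percentile(Q[m,0],[3,97]),np.median(Q[m,2]))
# base: mid points of rows at bare post
for n,(u0,u1,v0,v1) in (("tin",(250,285,275,305)),("vice",(330,375,210,245)),("cal",(150,210,270,345))):
    q=P[v0:v1,u0:u1].reshape(-1,3); q=q[(q[:,2]>.007)]; print(n,len(q),np.nanpercentile(q,[5,50,95],axis=0).round(3).tolist())
q=P.reshape(-1,3); q=q[(q[:,2]>.22)&(q[:,0]>.1)]; print("high",[ (a,(lambda w:(w.min(0).round(2).tolist(),w.max(0).round(2).tolist()) if len(w) else 0)(q[(q[:,1]>a)&(q[:,1]<a+.15)])) for a in np.arange(-.6,.6,.15)])
for pos in ([.45,-.276,.33],[.495,-.276,.09],[.42,-.06,.1],[.57,.313,.165]):
    for y in (0,np.pi/2,-np.pi/2,np.pi):
        print(pos,round(y,2),None if (s:=inverse_kinematics(pos,[np.pi,0,y])) is None else np.round(s,2))
E
```

```text
bare ((array([596.4, 312.9]), array([107.5, 105.6]), 89.5), array([ 174,  198,   49,   46, 1542], dtype=int32))
used ((array([623.1,  96.7]), array([106.7, 105.8]), 0.3), array([270, 185,  47,  46, 904], dtype=int32))
L [  -0.76  483.   -241.88  110.57] R [-4.2000e-01  4.8221e+02 -3.0971e+02  1.1006e+02]
plate [   0.71  494.54 -275.49  111.93] [0.489041  0.4990318] 0.11292157920393642
tin 226 [[0.417, 0.139, 0.015], [0.433, 0.154, 0.02], [0.448, 0.168, 0.023]]
vice 217 [[0.549, -0.066, 0.007], [0.569, -0.041, 0.013], [0.587, -0.018, 0.018]]
cal 527 [[0.336, 0.305, 0.008], [0.383, 0.361, 0.011], [0.455, 0.388, 0.016]]
high [(np.float64(-0.6), ([0.74, -0.55, 0.24], [0.87, -0.45, 0.48])), (np.float64(-0.44999999999999996), ([0.54, -0.45, 0.22], [0.9, -0.3, 0.51])), (np.float64(-0.29999999999999993), ([0.58, -0.3, 0.26], [0.81, -0.15, 0.52])), (np.float64(-0.1499999999999999), ([0.1, -0.15, 0.29], [0.73, -0.0, 0.57])), (np.float64(1.1102230246251565e-16), ([0.1, 0.0, 0.22], [0.91, 0.11, 0.58])), (np.float64(0.15000000000000013), ([0.16, 0.29, 0.6], [0.16, 0.3, 0.63])), (np.float64(0.3000
[... 378 characters left out ...]
6 -2.27]
[0.495, -0.276, 0.09] 0 [-0.65  0.23  1.8  -0.    1.11  0.92]
[0.495, -0.276, 0.09] 1.57 [-0.65  0.23  1.8   0.    1.11 -0.65]
[0.495, -0.276, 0.09] -1.57 [-0.65  0.23  1.8  -0.    1.11  2.49]
[0.495, -0.276, 0.09] 3.14 [-0.65  0.23  1.8   0.    1.11 -2.22]
[0.42, -0.06, 0.1] 0 [-0.33 -0.13  2.15 -0.    1.12  1.24]
[0.42, -0.06, 0.1] 1.57 [-0.33 -0.13  2.15  0.    1.12 -0.33]
[0.42, -0.06, 0.1] -1.57 None
[0.42, -0.06, 0.1] 3.14 [-0.33 -0.13  2.15  0.    1.12 -1.9 ]
[0.57, 0.313, 0.165] 0 [ 0.38  0.33  1.52 -0.    1.29  1.95]
[0.57, 0.313, 0.165] 1.57 [ 0.38  0.33  1.52 -0.    1.29  0.38]
[0.57, 0.313, 0.165] -1.57 None
[0.57, 0.313, 0.165] 3.14 [ 0.38  0.33  1.52  0.    1.29 -1.19]
```

```bash
cat >> h.py <<'E'
from plant import *
def snap(n):
    c=get_calibration("wrist"); im,d=get_image("wrist")
    cv2.imwrite(f"pics/{n}.png",im[:,:,::-1]); np.savez(f"{n}.npz",im=im,d=d,K=c["intrinsics"],T=c["world_from_camera"]); return c
def fray(f,uv):
    z=np.load(f);K=z["K"];T=z["T"]; uv=np.asarray(uv,float).reshape(-1,2)
    p=(uv-[K[0,2],K[1,2]]); r=np.linalg.norm(p,axis=1); th=r/K[0,0]
    d=np.c_[p/np.maximum(r,1e-9)[:,None]*np.sin(th)[:,None],np.cos(th)]@T[:3,:3].T
    return T[:3,3],d
def fplane(f,uv,z):
    o,d=fray(f,uv); return o+d*((z-o[2])/d[:,2])[:,None]
def fcloud(f):
    z=np.load(f);v,u=np.mgrid[:480,:640]; o,d=fray(f,np.c_[u.ravel(),v.ravel()])
    cz=d@z["T"][:3,2]; D=z["d"].ravel(); P=o+d*(D/cz)[:,None]; P[D<=0]=np.nan
    return z["im"],P.reshape(480,640,3)
E
python3 - <<'E'
from h import *
movep([.46,.313,.30],[np.pi,0,np.pi]); hold(.2); c=snap("w1"); print(c)
movep([.44,-.276,.28],[np.pi,0,np.pi/2]); hold(.2); c=snap("w2"); print(c["world_from_camera"]); print(observe()["time_s"],observe()["eef_pos"])
a=cv2.imread("pics/w1.png");b=cv2.imread("pics/w2.png"); cv2.imwrite("pics/w12.png",np.vstack([cv2.resize(a,(400,300)),cv2.resize(b,(400,300))]))
E
```

```text
{'intrinsics': array([[371.64829954,   0.        , 313.01243603],
       [  0.        , 371.64829954, 241.376958  ],
       [  0.        ,   0.        ,   1.        ]]), 'world_from_camera': array([[-1.66371137e-03,  9.62777885e-01,  2.70288691e-01,
         3.90518758e-01],
       [ 9.99998594e-01,  1.54500159e-03,  6.51953562e-04,
         3.12540403e-01],
       [ 2.10090015e-04,  2.70289396e-01, -9.62779102e-01,
         4.42403247e-01],
       [ 0.00000000e+00,  0.00000000e+00,  0.00000000e+00,
         1.00000000e+00]])}
[[ 9.99998719e-01  1.59738174e-03  1.01146429e-04  4.40061270e-01]
 [ 1.56504765e-03 -9.62602568e-01 -2.70912989e-01 -2.07902309e-01]
 [-3.35387648e-04  2.70912800e-01 -9.62603834e-01  4.22761926e-01]
 [ 0.00000000e+00  0.00000000e+00  0.00000000e+00  1.00000000e+00]]
3.975 [ 0.44033692 -0.27550195  0.28001492]
```

View pics/w12.png

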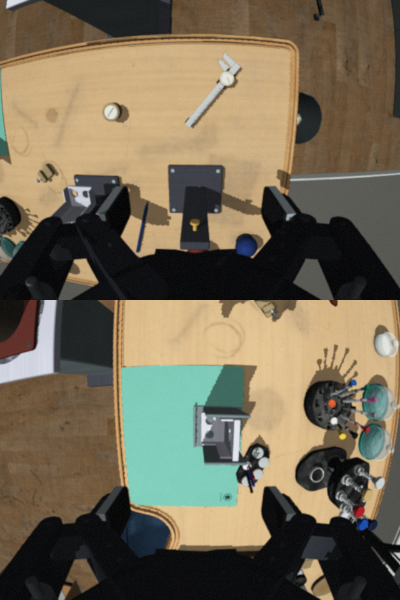

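In the upper picture (w1) the base is near (312,304) in full pixels, with the yellow stud head near (311,358) and the post top just below it. In the lower one (w2) the bay is near (352,213). I'll fit both.

```bash
python3 - <<'E'
from h import *
f="w1.npz"; im,P=fcloud(f); i=im.astype(int)
s=np.zeros((480,640),bool); s[340:400,290:335]=1
Y=s&(i[...,0]>i[...,2]+60)&(i[...,0]>110)
print("yellow",Y.sum(),np.argwhere(Y).min(0),np.argwhere(Y).max(0), "pts",np.nanpercentile(P[Y],[5,50,95],axis=0).round(4).tolist())
for v in range(np.argwhere(Y).min(0)[0],np.argwhere(Y).max(0)[0]+1):
    u=np.where(Y[v])[0]
    if len(u): print(v,u.min(),u.max(),P[v,u].mean(0).round(4))
q=P[330:410,270:350].reshape(-1,3); t=q[(q[:,2]>.188)&(q[:,2]<.203)]; print("posttop",len(t),rect(t[:,:2]),np.median(t[:,2]))
B=np.zeros((480,640),bool); r=np.s_[255:345,260:365]
B[r]=(i[r].max(-1)<115)&(i[r][...,2]>=i[r][...,0])&(P[r][...,2]<.02)&(P[r][...,2]>.002)
q=P[B];print("base depth",B.sum(),np.median(q[:,2]))
n,l,st,_=cv2.connectedComponentsWithStats(B.astype(np.uint8)); k=1+np.argmax(st[1:,4]); v,u=np.where(l==k)
W=fplane(f,np.c_[u,v],.010); print("base rect",rect(W[:,:2]))
# edges left/right per row -> yaw
L=[];R=[];F=[]
for vv in np.unique(v):
    uu=u[v==vv]; L.append(fplane(f,[uu.min()-.5,vv],.01)[0]); R.append(fplane(f,[uu.max()+.5,vv],.01)[0])
for u_ in np.unique(u): F.append(fplane(f,[u_,v[u==u_].min()-.5],.01)[0])
def rob(X,ax):
    X=np.array(X)[:,:2]
    k=np.ones(len(X),bool)
    for _ in range(5):
        a=np.polyfit(X[k,ax],X[k,1-ax],1); e=abs(np.polyval(a,X[:,ax])-X[:,1-ax]); k=e<max(.002,1.5*np.median(e))
    return np.round([np.degrees(np.arctan(a[0])),*(X[k].mean(0)*1000),k.sum(),len(k)],2)
print("edges",rob(L,0),rob(R,0),"front",rob(F,1))
f="w2.npz"; im,P=fcloud(f)
Q=P[150:290,280:430].reshape(-1,3); Q=Q[(Q[:,2]>.104)&(Q[:,2]<.122)]; print("bay",rect(Q[:,:2]),np.median(Q[:,2]))
m=(Q[:,0]>.48)&(Q[:,0]<.508)&(abs(Q[:,1]+.276)<.026); print("plate",rob(Q[m],1),np.percentile(Q[m,0],[3,97]))
print("cheeks",rob(Q[Q[:,1]>-.246],0),rob(Q[Q[:,1]<-.306],0))
print("bench",np.nanmedian(P[60:100,300:340,2]))
E
```

```text
yellow 159 [342 290] [370 334] pts [[0.5704, 0.2812, -0.0006], [0.5802, 0.3111, 0.1676], [0.6922, 0.3429, 0.172]]
342 290 291 [6.586e-01 2.821e-01 1.000e-04]
343 290 334 [0.6602 0.3117 0.    ]
344 290 334 [ 0.6618  0.3213 -0.    ]
345 290 291 [ 0.664   0.2819 -0.0008]
346 290 290 [0.6647 0.2813 0.0008]
347 290 290 [0.6663 0.2813 0.0009]
348 290 291 [ 6.689e-01  2.818e-01 -6.000e-04]
349 290 290 [ 6.705e-01  2.811e-01 -5.000e-04]
350 290 334 [6.717e-01 3.117e-01 1.000e-04]
351 290 334 [0.673  0.3117 0.0008]
352 290 334 [ 6.753e-01  3.117e-01 -3.000e-04]
353 290 334 [6.765e-01 3.117e-01 4.000e-04]
354 290 334 [ 0.6791  0.3117 -0.0008]
355 290 334 [0.6259 0.309  0.0829]
356 304 334 [0.5818 0.313  0.1519]
357 304 334 [0.5858 0.3146 0.1475]
358 305 334 [0.5866 0.3153 0.148 ]
359 305 334 [0.5822 0.3132 0.1563]
360 306 334 [0.5847 0.3136 0.1543]
361 308 334 [0.5901 0.3151 0.1479]
362 308 334 [0.5928 0.3151 0.1457]
363 308 334 [0.5941 0.3151 0.1455]
364 308 334 [0.5951 0.3151 0.1457]
365 308 334 [0.5976 0.3153 0.1439]
366 308 334 [0.5993 0.3153 0.1431]
367 308 334 [nan nan nan]
368 309 334 [0.6041 0.3165 0.1397]
369 310 334 [0.6156 0.3192 0.1253]
370 334 334 [ 7.065e-01  3.433e-01 -1.000e-04]
posttop 782 (array([591.7, 311.7]), array([39.7, 14.7]), 89.8) 0.19457298798209283
base depth 4634 0.010007772611329097
base rect (array([595.1, 312. ]), array([105.9, 106.9]), 0.1)
edges [-2.2000e-01  5.9296e+02  2.5881e+02  7.4000e+01  7.5000e+01] [ -0.94 594.19 364.8   74.    75.  ] front [  0.78 542.04 312.26  86.    86.  ]
bay (array([ 483.2, -279.4]), array([73.1, 61.5]), 89.3) 0.11294042366395543
plate [ 4.3000e-01  4.9439e+02 -2.7559e+02  4.9400e+02  6.6800e+02] [0.4918849  0.49994825]
cheeks [-2.6000e-01  4.8154e+02 -2.4437e+02  3.0500e+02  3.0500e+02] [  -0.59  482.78 -312.32  407.    552.  ]
bench 6.515961911007784e-05
```

Both views agree to about 2 mm: stud at y≈.3125 with the face at x≈.5843, and plate centre at (.4945,-.277). Both are turned about -0.6°. Next is the pick from the bay.

```bash
python3 - <<'E'
from h import *
R=[np.pi,0,np.pi/2-.009]
gripper_to(.045,40)
movep([.4945,-.277,.19],R)
print(move_l([.4945,-.277,.081],feed=.1,max_force=10),observe()["eef_pos"])
gripper_to(0.0,60); o=observe(); print(o["opening"],o["grasp_force"],o["ft_force"])
print(move_l([.4945,-.277,.10],feed=.05,max_force=20), observe()["ft_force"])
move_l([.4945,-.277,.24],feed=.15); o=observe(); print(o["opening"],o["grasp_force"],o["ft_force"],o["time_s"],o["eef_pos"])
snap("w3")
E
```

```text
False [ 0.49507976 -0.27743412  0.08187175]
0.007339403683966846 60.26507609523833 [0.60738592 0.16829422 1.64455127]
False [ 0.68107382  0.1962376  -3.34734361]
0.00752501005629338 59.85272979363799 [ 0.06235186  0.40371528 -3.68003363] 8.225 [ 0.49390118 -0.27655485  0.23859276]
```

View pics/w3.png

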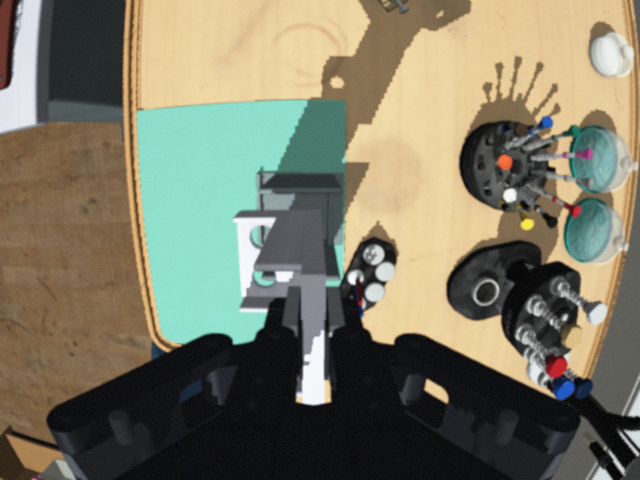

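The holder is held square, with the plate edge between the fingers around (313,300) and the foot at (265,262), clear of the bay. Now I'll stand it on the bench.

```bash
python3 - <<'E'
from h import *
R=[np.pi,0,np.pi/2-.009]
movep([.45,0,.22],R)
move_l([.45,0,.095],feed=.12); hold(.2); print(observe()["eef_pos"],observe()["ft_force"])
print(move_l([.45,0,.072],feed=.02,max_force=6)); o=observe(); print(o["eef_pos"],o["ft_force"])
gripper_to(.045); hold(.2); o=observe(); print(o["eef_pos"],o["opening"],o["ft_force"],o["time_s"])
move_l([.45,0,.19],feed=.15); hold(.2); 
movep([.41,0,.25],[np.pi,0,0.-.009]); hold(.3); snap("w4"); print(observe()["time_s"])
im,d=get_image("top"); c=get_calibration("top"); np.savez("top1.npz",im=im,d=d,K=c["intrinsics"],T=c["world_from_camera"])
E
```

```text
[ 4.50584703e-01 -7.83596123e-05  9.57418821e-02] [ 0.11172151  0.03354791 -2.65411682]
True
[4.50227259e-01 8.49375270e-05 7.70161171e-02] [0.28453068 0.60845044 2.97289398]
[4.48926889e-01 2.60757863e-04 7.60589674e-02] 0.04504261027081651 [-0.66881539  0.78863221  0.45470713] 12.2583
15.1
```

View pics/w4.png

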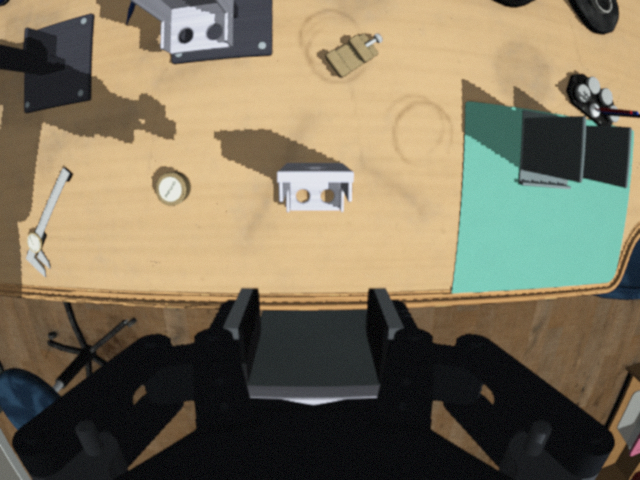

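The holder stands by itself, with its plate top edge at about (315,177) and the shelf holes at (303,196) and (328,196). I'll measure it.

```bash
python3 - <<'E'
from h import *
for im,P in (fcloud("w4.npz"),cloud("top1.npz")[:2]):
    q=P.reshape(-1,3); t=q[(abs(q[:,0]-.45)<.05)&(abs(q[:,1])<.05)&(abs(q[:,2]-.11)<.005)]
    print(len(t),rect(t[:,:2]) if len(t)>4 else "",np.median(t[:,2]),np.percentile(t,[3,97],axis=0)[:,:2].round(4).tolist())
    a=np.polyfit(t[:,1],t[:,0],1); print(np.degrees(np.arctan(a[0])))
print(observe()["eef_pos"])
for pos in ([.439,0,.061],[.55,.312,.16]): print(inverse_kinematics(pos,[np.pi,0,np.pi-.009]))
E
```

```text
821 (array([450.1,  -3.4]), array([57.4,  8.9]), 89.4) 0.11011981124814957 [[0.4459, -0.0305], [0.4541, 0.0237]]
0.5866305421069454
  return _methods._mean(a, axis=axis, dtype=dtype,
  ret = ret.dtype.type(ret / rcount)
Traceback (most recent call last):
IndexError: index -1 is out of bounds for axis 0 with size 0
```

Plate centre is at (.450,-.003), yaw -0.6°, top at 110 mm, so it stands true. I'll regrip it on the flanges and bring it in front of the stud.

```bash
python3 - <<'E'
from h import *
R=[np.pi,0,np.pi-.0105]
gripper_to(.085)
movep([.441,-.0034,.22],R)
print(move_l([.441,-.0034,.056],feed=.12,max_force=8),observe()["eef_pos"])
gripper_to(0.03,50); o=observe(); print(o["opening"],o["grasp_force"],o["ft_force"])
move_l([.441,-.0034,.151],feed=.12); o=observe(); print(o["opening"],o["ft_force"],o["eef_pos"])
movep([.48,.3125,.151],R); hold(.2); o=observe(); print(o["eef_pos"],o["time_s"]); snap("w5")
im,d=get_image("side"); c=get_calibration("side"); np.savez("side1.npz",im=im,d=d,K=c["intrinsics"],T=c["world_from_camera"])
w=cv2.imread("pics/w5.png"); s=cv2.resize(im[100:260,270:430,::-1],(480,480),interpolation=cv2.INTER_CUBIC)
cv2.imwrite("pics/c5.png",cv2.resize(np.hstack([w,s]),(800,343)))
E
```

```text
False [ 0.44165896 -0.00351742  0.05670738]
0.05774335506559034 46.12793639302254 [-1.79263845  2.54843911  6.11925746]
0.05783722557923619 [-0.13709846  0.31247451 -2.89206845] [ 0.4402065  -0.0032931   0.14997963]
[0.48054639 0.31123551 0.15119332] 22.5083
```

View pics/c5.png

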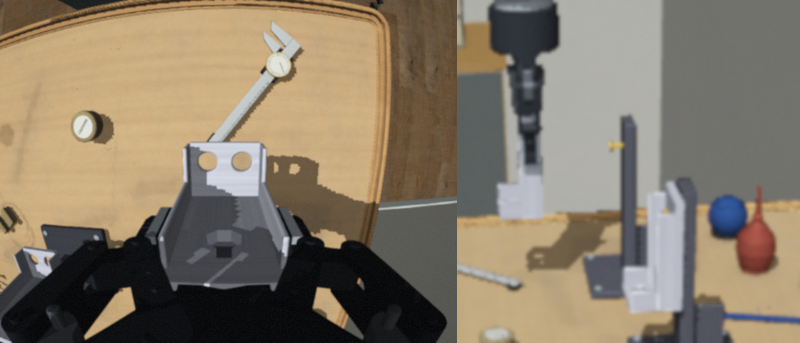

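The holder is gripped by its flanges, with the keyhole visible at (223,252) in the left picture. In the right crop it faces the robot, in front of the post, with the brass stud at (615,145). Next: tilt check and insertion.

```bash
python3 - <<'E'
from h import *
im,P=fcloud("w5.npz"); q=P.reshape(-1,3)
m=(abs(q[:,0]-.485)<.012)&(abs(q[:,1]-.312)<.022)&(q[:,2]>.115)&(q[:,2]<.195); q=q[m]
A=np.c_[q[:,1]-.3125,q[:,2]-.15,np.ones(len(q))]; k=np.ones(len(q),bool)
for _ in range(5): a=np.linalg.lstsq(A[k],q[k,0],rcond=None)[0]; e=abs(A@a-q[:,0]); k=e<.002
print("plate dx/dy,dx/dz deg, x front (expect .485)",np.degrees(a[:2]),a[2],k.sum())
X=lambda b:b-.013   # TCP x for a given back-face x
move_l([X(.562),.3125,.150],feed=.1); hold(.2); o=observe(); f0=o["ft_force"]; print(o["eef_pos"],f0)
r=move_l([X(.578),.3125,.150],feed=.04,max_force=6); o=observe(); print(r,o["eef_pos"],o["ft_force"]-f0)
if not r:
    r=move_l([X(.590),.3125,.150],feed=.025,max_force=6); o=observe(); print(r,o["eef_pos"],o["ft_force"]-f0,o["time_s"])
snap("w6"); w=cv2.imread("pics/w6.png"); cv2.imwrite("pics/c6.png",cv2.resize(w[180:430,200:440],None,fx=2,fy=2,interpolation=cv2.INTER_CUBIC))
E
```

```text
plate dx/dy,dx/dz deg, x front (expect .485) [0.64523454 0.26331205] 0.48536130155222307 9002
[0.54849279 0.31265437 0.1500798 ] [-0.4631666  -1.02568892 -3.07264586]
False [0.56511506 0.31236543 0.14978413] [0.06284149 1.15389055 0.92803752]
True [0.57180971 0.3123017  0.14880635] [-0.00490495  0.51802587  0.60896559] 24.5833
```

View pics/c6.png

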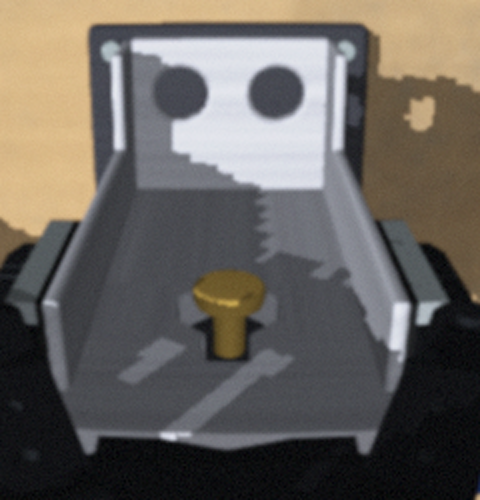

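The brass head at (229,290) has passed through the keyhole and is centred in it. The back plate is against the post: contact at x=.5848, expected .5843. Now I'll slide down.

```bash
python3 - <<'E'
from h import *
x=.571
move_l([x,.3125,.149],feed=.02); hold(.2); f0=observe()["ft_force"]
r=move_l([x,.3125,.128],feed=.025,max_force=12); o=observe(); print(r,o["eef_pos"],o["ft_force"]-f0,o["time_s"])
snap("w7"); w=cv2.imread("pics/w7.png"); cv2.imwrite("pics/c7.png",cv2.resize(w[180:430,200:440],None,fx=2,fy=2,interpolation=cv2.INTER_CUBIC))
E
```

```text
True [0.57094023 0.31247963 0.13436191] [-3.12020374 -1.37880859  7.27876348] 25.7
```

View pics/c7.png

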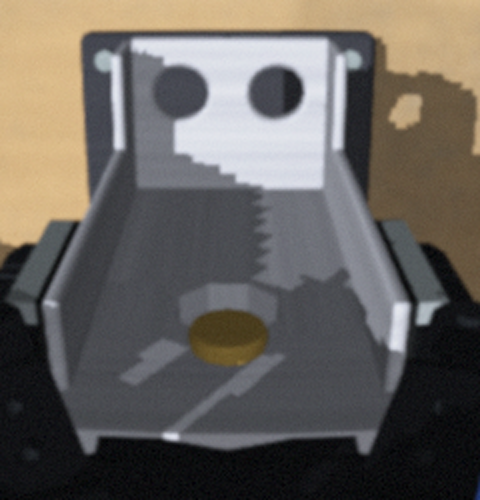

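The head at (228,337) now sits in front of the slot above the entry hole, and the travel stopped at the expected height (.1344 against .134). I'll release, retract and check.

```bash
python3 - <<'E'
from h import *
gripper_to(.085); hold(.2)
R=[np.pi,0,np.pi-.0105]
move_l([.571,.3125,.26],feed=.12); movep([.46,.313,.30],R); hold(.3); snap("w8"); print(observe()["time_s"],observe()["ft_force"])
im,P=fcloud("w8.npz"); q=P.reshape(-1,3)
t=q[(abs(q[:,0]-.58)<.012)&(abs(q[:,1]-.3125)<.035)&(abs(q[:,2]-.188)<.004)]; print("plate top",len(t),np.median(t[:,2]),rect(t[:,:2]))
t=q[(abs(q[:,0]-.545)<.02)&(abs(q[:,1]-.3125)<.035)&(abs(q[:,2]-.083)<.015)]; print("shelf top z (83)",np.median(t[:,2]),np.percentile(t[:,:2],[2,98],axis=0).round(3))
s=get_image("side")[0]; cv2.imwrite("pics/c8.png",np.hstack([cv2.resize(im[230:430,200:440,::-1],(480,400)),cv2.resize(s[130:290,270:390,::-1],(300,400))]))
E
```

```text
28.4417 [ 0.78936206 -1.09365077 -0.41453073]
plate top 931 0.18779093897046667 (array([580.9, 310.6]), array([13.2, 57.8]), 0.6)
shelf top z (83) 0.08239698505381965 [[0.535 0.286]
 [0.564 0.338]]
```

View pics/c8.png

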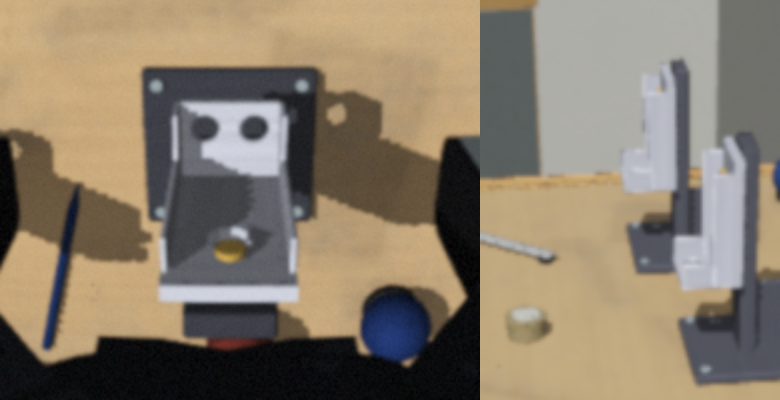

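The holder hangs upright and locked: the head shows at (230,250), the plate top is at 187.8 mm (188 expected), and the robot is clear.

```bash
python3 -c "
from plant import *
print(job_done())"
```

```text
the job is handed in; nothing more can be done
None
```

The holder was lifted out of the bay, stood on the bench, regripped and hung locked on the free stud; the job was handed in at about 28.5 s with the robot clear and the tin, calliper and vice never touched.

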